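# Build the test-sieve stack on the shaker

## Task

Build the small test-sieve stack on the shaker, one piece at a time from the bottom up: first the plain pan inside the shaker's seat ring, then the fine sieve, then the coarse sieve, and last the lid, each nested fully home and level in the piece below. Set each piece down gently without dropping it, and leave the capped jar and the black sample cup standing where they are.

Things in the scene. Friction and masses are not known exactly. Their poses are not given: they have to be found in the camera images.
- pan_mid (a point): Receiving pan: plain round open stainless-steel cup, 60 mm outer diameter, 32 mm high, bore 53 mm, flat solid floor 3 mm thick, flat underside, no mesh. Point: its centre, half-way up (16 mm above the underside). z up, axis of the cup.
- fine_sieve_mid (a point): Fine sieve: round stainless-steel frame, 60 mm outer diameter, bore 53 mm, 36 mm high in all (frame 28 mm above the spigot), close fine mesh on a light ground 26 mm below the rim; an 8 mm high spigot below (49 mm diameter tapering to 41 mm at the foot) enters the bore of the piece under it until the shoulder rests on the rim. Point: its centre, half-way up (18 mm above the spigot's foot). Nested, this point is 26 mm above the pan's.
- coarse_sieve_mid (a point): Coarse sieve: taller round stainless-steel frame, 60 mm outer diameter, bore 53 mm, 52 mm high in all (frame 44 mm above the spigot), wide mesh of 4 thick wires each way on a dark ground 42 mm below the rim; an 8 mm high spigot below (49 mm diameter tapering to 41 mm at the foot) enters the bore of the piece under it until the shoulder rests on the rim. Point: its centre, half-way up (26 mm above the spigot's foot). Nested, this point is 36 mm above the fine sieve's.
- lid_knob (a point): Sieve lid: stainless-steel disc of 60 mm diameter, 6 mm thick, with an upright black knob 18 mm in diameter and 30 mm high on its middle; an 8 mm high spigot below (49 mm diameter tapering to 41 mm at the foot) enters the bore of the piece under it until the disc rests on the rim. 44 mm high in all. Point: the middle of the knob, 29 mm above the spigot's foot and 15 mm above the disc's top face. Nested, this point is 47 mm above the coarse sieve's.
- seat (a point): Seat on the sieve shaker, a fixed white box 150 x 150 mm, 64 mm high with a blue front, a grey 110 mm round plate on top. Seat: flat floor inside a raised dark ring, 68 mm inner and 78 mm outer diameter, 4 mm high. Point: centre of the seat's floor, 70 mm above the bench; z up. It stands left or right, the balance opposite. The seated pan's point is 16 mm above this one.
- balance: Laboratory balance, not used: fixed grey box 170 x 150 mm, 58 mm high, with a flat round steel weighing pan 90 mm in diameter and a black display panel. Origin: centre of its underside.
- jar_mid (a point): Capped amber sample jar, 52 mm diameter, 85 mm high, stands among the sieve pieces; leave it alone. Point: its centre, half-way up.
- sample_cup_mid (a point): Black plastic sample cup, open round, 75 mm diameter over its collar, 26 mm high, stands among the sieve pieces; not part of the stack, leave it alone. Point: its centre, half-way up.
Things that resemble listed ones, but are neither listed nor needed, are in the scene too. Leave any green look-alike of the part that bears lid_knob alone. What is shaped like the part that bears coarse_sieve_mid but green is not meant.

How it is judged:
By the outcome, as a careful person would: the job done as asked, in the order asked, and still so for the second after the job is handed in, with the robot touching nothing.
It also fails if it takes over 128 s, if anything falls off the work surface, if the arm or the gripper's body presses on something with over 40 N, if the wrist force passes 120 N, or if a joint passes its speed limit or range.

## Robot

A 6-joint arm with a two-finger parallel gripper is mounted at the origin on the work surface. World frame = base frame: x ahead of the robot, y to its left, z up, the work surface at z = 0. Lengths are in mm, angles in rad, forces in N, time in s.
With the tool pointing down it reaches from about 275 to 1000 mm from the base axis. Payload 8.4 kg.
Tool frame: the origin (TCP) lies between the finger pads; the fingertips stand r.tips_ahead ahead of it and the grasp point (between the pads) lies 6 mm ahead of it (r.tips_ahead is the distance from the TCP to the fingertips, in mm); z points along the fingers, y is the line along which they close (so a half turn about z gives the same grasp; the last joint's range is limited). The gripper opens to 85 mm and grips with 20 to 120 N. Pads are 22 mm wide; open, the fingers measure 114 mm over their backs; the gripper's body (76 mm by 85 mm) begins 54 mm behind the grasp point. The pads swing forward as they close: fully open they stand 13 mm farther back than shut.
Start: joints at [-1.327, 0.353, 1.633, -0, 1.155, -0.002], TCP at [152.081, -606.217, 256.281] pointing down, gripper open.
Joint ranges: [-2.63, 2.63], [-0.92, 2.1], [0.06, 2.66], [-1.3, 4.44], [0, 2.69], [-3.02, 3.02]. Speed limits (rad/s): [2.22, 2.22, 2.79, 3.14, 3.14, 3.14].

## Interface

Orientations are given as [roll, pitch, yaw] about the fixed x, y, z axes, in that order (R = Rz(yaw) Ry(pitch) Rx(roll)).
In Python, from rig import r gives the robot as it stands.
- The arm moves only by the tool carry_out, never from a script. Its arguments are lists of equal length, an entry for each row: "delta_pos": the shift along the tool's x, y, z in m, a list of three; "rot": the turn, a rotation vector about the tool's x, y, z in degrees, a list of three. A call has 1 to 8 rows; each row is the pose to reach, as a shift and turn from the pose commanded when the call began, along the tool's axes at that moment; what a row does not reach only later rows make up. A row lasts 1/8 s, in which the tool goes at most 62.5 mm and 10.7 degrees, less where a joint would pass 70% of its speed; a pose out of reach is approached as far as the arm can. A call with a gripper value outside its range is refused whole. "claw" is the finger opening in m, from 0 to 0.0854, set as the call begins (left out, the last holds). The fingers move at their own pace and stop on an object; "grip_force" is the grip in N (left out, the last holds). Time passes only in rows, so rows that repeat a pose let the fingers close. It gives the time, the measured TCP pose, the force, the opening and the grip force at its end, in the units of the state.
- r.sense(): the state, without advancing time (a new reading comes with each control period).
- r.grab_frame(name): name is "scene" or "top" or "wrist"; returns the picture (384x512x3 uint8, blue, green, red); there is no depth.
- r.camera_info(name): a dict with "fx", "fy", "cx", "cy" (pixels), "pose" (4x4, takes a point from camera to world coordinates); the wrist camera has in their place "hand_eye" (4x4, takes a point from camera to tool coordinates, whose origin is the TCP and whose axes are the flange's). Camera axes: x right, y down, z forward; pixel columns grow to the right and rows downward; lengths in mm; the calibration is good to about 2 mm. A picture is of the moment at which its call begins: read the wrist's pose just before it. camera_info takes no time and is no camera call.
- r.sign_off(): hands the job in; it is judged then, once.
Trained networks look in the newest picture that a camera, given by its name, has taken for a name from the list of things; names that differ only in an ending like _2 or _b are one class to them, and where a whole thing is asked for, a point or a joint stands for the part that bears it (a point fixed in the world has none). Each returns a list of dicts, best first, with "p" (0 to 1); they miss things now and then, are a little off and sometimes report something else, mostly with a low value. They report only what shows in the picture. A call takes as long as a camera call. They do not tell look-alikes from the thing itself.
- r.recognise(thing, camera): "box" ([left, top, right, bottom] in pixels, round what is visible of it).
- r.cut_out(thing, camera): "mask" (384x512 bool, what is visible of it) and "box" ([left, top, right, bottom] in pixels, round what is visible of it).
The state is a dict: "clock": time; "qpos": joint angles; "qvel": joint speeds; "joint_efforts": joint torques, N m; "eef_pos": TCP position; "tcp_rot": TCP orientation; "contact_force": force on the tool from outside, world axes, zero at the start; "wrist_torque": the same for the moment, N m; "opening": opening from 0.0 (shut) to 1.0 (fully open); "grasp_force": force on a finger pad.
Only numpy, scipy, OpenCV 4.12 (cv2) and the standard library are available. Lean on these libraries where they do the work, as an engineer would, in place of code of your own. Each camera call takes 0.05 s, during which the arm holds its last target. There are 200 camera calls.

## Working session

There is one attempt and no reset: what is moved stays moved. The work goes in short steps, Python scripts to look and compute and a tool call to move; the robot and the scene stay as the last step left them, time stands still between calls to the robot, and variables do not carry over. Pictures are saved under pics/ and viewed, at most 14 in all, crops included, and the job is handed in when it is done.

Besides the shell and the picture viewer there is one more tool, called after "Call:" in YAML: its name, and indented under it one key for each argument. carry_out: Moves the arm, as the interface text tells. Its arguments: {"type":"object","properties":{"delta_pos":{"type":"array","items":{"type":"array","items":{"type":"number"}}},"rot":{"type":"array","items":{"type":"array","items":{"type":"number"}}},"claw":{"type":"number"},"grip_force":{"type":"number"}},"required":["delta_pos","rot"]}

```bash
ls; mkdir -p pics; cat > first.py <<'E'
from rig import r
import cv2, numpy as np
np.set_printoptions(precision=3,suppress=True)
s=r.sense(); print({k:s[k] for k in('clock','eef_pos','tcp_rot','opening','contact_force')}, r.tips_ahead)
for c in('scene','top'):
    im=r.grab_frame(c); cv2.imwrite(f'pics/{c}0.png',im)
    i=r.camera_info(c); print(c,i['fx'],i['fy'],i['cx'],i['cy'],np.array(i['pose']).tolist())
    for n in ['pan_mid','fine_sieve_mid','coarse_sieve_mid','lid_knob','seat','balance','jar_mid','sample_cup_mid']:
        print(c,n,[(np.round(d['box']).tolist(),round(d['p'],2)) for d in r.recognise(n,c)][:4])
print(r.camera_info('wrist'))
E
python3 first.py
```

```text
pics
{'clock': 0.0, 'eef_pos': array([ 151.97 , -605.764,  255.536]), 'tcp_rot': array([-3.14 ,  0.   ,  0.246]), 'opening': 1.0008249295511196, 'contact_force': array([-0.197, -0.217, -0.056])} 25.0
scene 390.5944780628072 390.5944780628072 250.87601320329404 192.769946194978 [[0.23097852811280256, 0.6693191081481589, -0.7061592249759229, 1292.9644116779853], [0.9728431143591761, -0.17007033207627836, 0.15701069069143986, -168.64785753453964], [-0.01500647842706162, -0.7232482378929225, -0.6904250806495955, 747.9502018931325], [0.0, 0.0, 0.0, 1.0]]
scene pan_mid [([184.0, 218.0, 207.0, 246.0], 0.75), ([186.0, 178.0, 208.0, 205.0], 0.61)]
scene fine_sieve_mid [([188.0, 178.0, 209.0, 202.0], 0.8)]
scene coarse_sieve_mid [([280.0, 226.0, 306.0, 257.0], 0.88), ([256.0, 196.0, 280.0, 224.0], 0.69)]
scene lid_knob [([341.0, 193.0, 361.0, 211.0], 0.89), ([302.0, 199.0, 330.0, 219.0], 0.87)]
scene seat [([340.0, 129.0, 415.0, 187.0], 0.82)]
scene balance [([79.0, 171.0, 147.0, 236.0], 0.63)]
scene jar_mid []
scene sample_cup_mid [([288.0, 163.0, 315.0, 183.0], 0.63)]
top 433.1840286600354 4
[... 455 characters left out ...]
rse_sieve_mid [([304.0, 173.0, 325.0, 193.0], 0.37)]
top lid_knob [([209.0, 177.0, 226.0, 193.0], 0.84), ([180.0, 176.0, 195.0, 196.0], 0.72)]
top seat [([114.0, 200.0, 176.0, 253.0], 0.82), ([305.0, 170.0, 326.0, 192.0], 0.41)]
top balance [([358.0, 209.0, 414.0, 264.0], 0.96)]
top jar_mid [([253.0, 215.0, 273.0, 236.0], 0.6)]
top sample_cup_mid [([201.0, 222.0, 227.0, 245.0], 0.74)]
{'fx': 301.9936984690551, 'fy': 301.9936984690551, 'cx': 253.07162026069457, 'cy': 194.59204025230213, 'hand_eye': array([[  -0.   ,   -0.956,   -0.292,   75.007],
       [   1.   ,   -0.001,    0.001,    0.861],
       [  -0.001,   -0.292,    0.956, -117.985],
       [   0.   ,    0.   ,    0.   ,    1.   ]])}
```

```bash
python3 -c "
import cv2
a=cv2.imread('pics/top0.png')[130:290,90:440];cv2.imwrite('pics/top0c.png',cv2.resize(a,(770,352),interpolation=2))
a=cv2.imread('pics/scene0.png')[110:290,70:430];cv2.imwrite('pics/scene0c.png',cv2.resize(a,(792,396),interpolation=2))"
```

```text
(no output)
```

View pics/top0c.png

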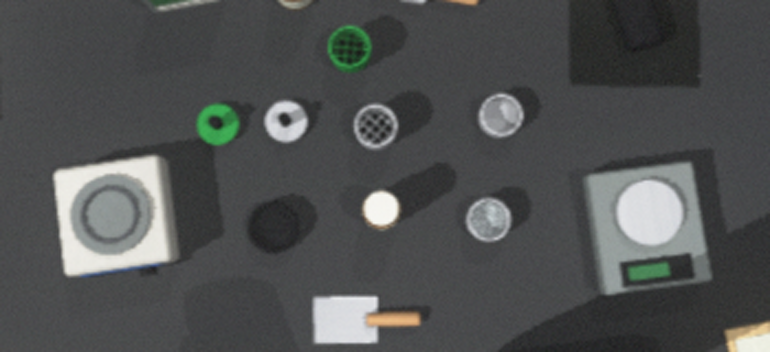

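View pics/scene0c.png

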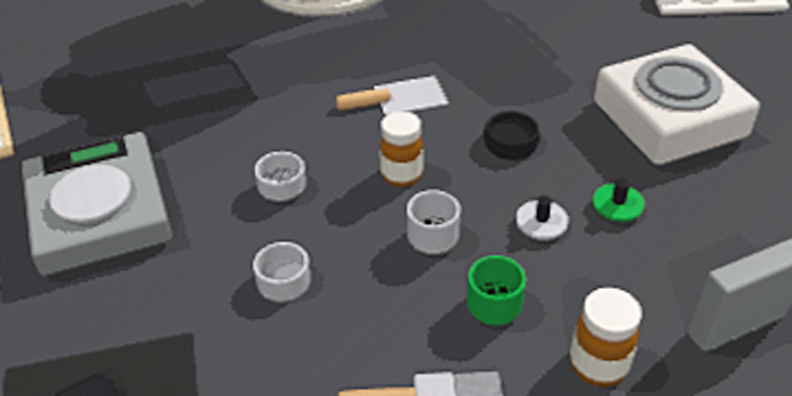

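The top view shows the pan at about (317,182), fine sieve (312,229), coarse (261,187), lid (220,185) and seat (140,227). The green look-alikes are at (249,151) and (189,186). I'll rectify the top view at each rim height to get coordinates.

```bash
cat > h.py <<'E'
from rig import r
import cv2, numpy as np
from scipy.spatial.transform import Rotation as R
np.set_printoptions(precision=2,suppress=True)
def campose(name,s):
    i=r.camera_info(name)
    if name!='wrist': T=np.array(i['pose'])
    else:
        B=np.eye(4); B[:3,:3]=R.from_euler('xyz',s['tcp_rot']).as_matrix(); B[:3,3]=s['eef_pos']; T=B@np.array(i['hand_eye'])
    K=np.array([[i['fx'],0,i['cx']],[0,i['fy'],i['cy']],[0,0,1]]); return K,T
def pix2w(K,T,uv,z):
    d=T[:3,:3]@np.linalg.inv(K)@[uv[0],uv[1],1]; t=(z-T[2,3])/d[2]; return T[:3,3]+t*d
def rect(im,K,T,c,z,half=70,sc=4):
    """plan view of plane z round c: column = +y left..., col=(c_y+half - y)*sc, row=(c_x+half-x)*sc"""
    q=np.float32([[0,0],[1,0],[1,1],[0,1]])*2*half*sc
    w=np.array([[c[0]+half-v/sc,c[1]+half-u/sc,z] for u,v in q])
    p=(w-T[:3,3])@T[:3,:3]; p=p@K.T; p=np.float32(p[:,:2]/p[:,2:])
    return cv2.warpPerspective(im,cv2.getPerspectiveTransform(p,q),(2*half*sc,)*2,flags=cv2.INTER_CUBIC)
def circ(im,K,T,c,z,rad,half=70,sc=4,tol=2):
    g=cv2.GaussianBlur(cv2.cvtColor(rect(im,K,T,c,z,half,sc),cv2.COLOR_BGR2GRAY),(0,0),2)
    h=cv2.HoughCircles(g,cv2.HOUGH_GRADIENT_ALT,1,20,param1=60,param2=0.3,minRadius=int((rad-tol)*sc),maxRadius=int((rad+tol)*sc))
    return [] if h is None else [(c[0]+half-v/sc,c[1]+half-u/sc,q/sc) for u,v,q in h[0][:,:3]]
E
python3 - <<'E'
from h import *
im=cv2.imread('pics/top0.png'); K,T=campose('top',None)
for n,uv,z,rad in[('pan',(317.3,182.3),32,30),('fine',(312.3,229.5),36,30),('coarse',(260.9,187.3),52,30),('lid',(220,185),14,30),('jar',(263.2,225),85,24),('cup',(214,233.5),26,37),('seat',(140.5,226.8),74,39),('glid',(189,186),14,30),('gcoarse',(249,151.5),52,30)]:
    c=pix2w(K,T,uv,z); print(n,c,np.array(circ(im,K,T,c,z,rad,tol=4)).tolist())
E
```

```text
pan [ 649.02 -159.     32.  ] []
fine [ 500.81 -141.86   36.  ] []
coarse [629.17  17.85  52.  ] []
lid [641.04 148.79  14.  ] []
jar [510.98   9.63  85.  ] []
cup [486.51 163.11  26.  ] []
seat [503.38 379.68  74.  ] []
glid [637.16 247.69  14.  ] []
gcoarse [742.02  56.01  52.  ] []
```

Call:
carry_out:
  delta_pos:
    - [0.37, -0.2, 0]
    - [0.37, -0.2, 0]
    - [0.37, -0.2, 0]
    - [0.37, -0.2, 0]
    - [0.37, -0.2, 0]
    - [0.37, -0.2, 0]
    - [0.37, -0.2, 0]
    - [0.37, -0.2, 0]
  rot:
    - [0, 0, -75.9]
    - [0, 0, -75.9]
    - [0, 0, -75.9]
    - [0, 0, -75.9]
    - [0, 0, -75.9]
    - [0, 0, -75.9]
    - [0, 0, -75.9]
    - [0, 0, -75.9]

```text
clock: 1.9
eef_pos: [464.3, -320.2, 256.4]
tcp_rot: [3.141, -0.0, 1.576]
contact_force: [-0.2, -0.0, 0.4]
opening: 0.997
grasp_force: 0.0
```

Call:
carry_out:
  delta_pos:
    - [0.162, 0.184, 0.096]
    - [0.162, 0.184, 0.096]
    - [0.162, 0.184, 0.096]
    - [0.162, 0.184, 0.096]
    - [0.162, 0.184, 0.096]
    - [0.162, 0.184, 0.096]
  rot:
    - [0, 0, 0.3]
    - [0, 0, 0.3]
    - [0, 0, 0.3]
    - [0, 0, 0.3]
    - [0, 0, 0.3]
    - [0, 0, 0.3]

```text
clock: 2.65
eef_pos: [645.9, -160.7, 159.8]
tcp_rot: [-3.14, 0.0, 1.565]
contact_force: [0.0, -1.0, -0.1]
opening: 1.0
grasp_force: 0.0
```

```bash
cat > look.py <<'E'
import sys; from h import *
# look.py tag x y z rad : circle of radius rad at height z near x,y in the wrist view
tag=sys.argv[1]; x,y,z,rad=map(float,sys.argv[2:6])
s=r.sense(); im=r.grab_frame('wrist'); cv2.imwrite(f'pics/{tag}.png',im)
K,T=campose('wrist',s); print('t',s['clock'],'tcp',s['eef_pos'],s['tcp_rot'])
cv2.imwrite(f'pics/{tag}r.png',rect(im,K,T,(x,y),z))
cs=circ(im,K,T,(x,y),z,rad,tol=3); print(np.array(cs))
E
python3 look.py pan 649 -159 32 30
```

```text
t 2.65 tcp [ 645.86 -160.73  159.8 ] [-3.14  0.    1.57]
[[ 652.75 -159.     31.73]
 [ 654.   -145.75   31.13]
 [ 652.75 -159.     28.19]]
```

View pics/pan.png

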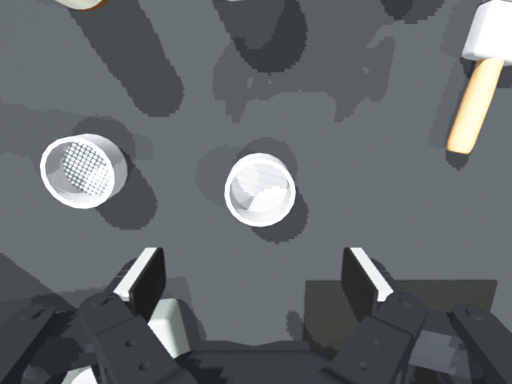

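The wrist picture shows the smooth-floored pan at (260,190), with the meshed fine sieve at (84,171). I'll sharpen the circle fit, using the known radii.

```bash
cat >> h.py <<'E'
def ring(im,K,T,c,z,rad,half=60,sc=4,rng=14,r2=None):
    """best centre of a bright disc/ring of outer radius rad (and inner radius r2) by edge contrast; scans the radius too"""
    g=cv2.GaussianBlur(cv2.cvtColor(rect(im,K,T,c,z,half,sc),cv2.COLOR_BGR2GRAY),(0,0),2).astype(np.float32)
    a=np.linspace(0,2*np.pi,120,endpoint=False); cs,sn=np.cos(a),np.sin(a); best=[]
    gx,gy=cv2.Sobel(g,cv2.CV_32F,1,0),cv2.Sobel(g,cv2.CV_32F,0,1)
    d=np.arange(-rng,rng+.1,.5); X,Y=np.meshgrid(d,d)
    for dr in np.arange(-1.5,1.6,.5):
        tot=0
        for R_,sg in [(rad,-1)]+([(r2,1)] if r2 else []):
            R_=(R_+dr)*sc; u=((half+X)*sc)[...,None]+R_*cs; v=((half+Y)*sc)[...,None]+R_*sn
            sx,sy=[cv2.remap(q,u.reshape(X.shape[0],-1).astype(np.float32),v.reshape(X.shape[0],-1).astype(np.float32),1).reshape(u.shape) for q in(gx,gy)]
            tot=tot+np.clip(sg*(sx*cs+sy*sn),0,60).mean(-1)
        k=np.unravel_index(tot.argmax(),tot.shape); best.append((float(tot[k]),c[0]-Y[k],c[1]-X[k],rad+dr))
    return sorted(best)[::-1][:3]
E
sed -i 's/^cs=.*/r2=float(sys.argv[6]) if len(sys.argv)>6 else None\nprint(np.array(ring(im,K,T,(x,y),z,rad,r2=r2)))/' look.py
python3 look.py pan2 649 -159 32 30 26.5
python3 - <<'E'
from h import *
im=cv2.imread('pics/pan.png');K,T=campose('wrist',r.sense())
print('fine',np.array(ring(im,K,T,(501,-142),36,30,r2=26.5)))
E
```

```text
t 2.7 tcp [ 645.51 -161.38  160.4 ] [-3.14  0.    1.56]
[[  79.25  652.   -161.     29.5 ]
 [  76.53  652.   -161.     30.  ]
 [  65.38  652.5  -161.     30.5 ]]
fine [[  92.99  501.5  -143.     30.  ]
 [  89.92  501.5  -143.     29.5 ]
 [  84.38  501.5  -143.5    30.5 ]]
```

Call:
carry_out:
  delta_pos:
    - [0.0005, 0.0063, 0.04]
    - [0.0005, 0.0063, 0.08]
    - [0.0005, 0.0063, 0.11]
    - [0.0005, 0.0063, 0.12]
    - [0.0005, 0.0063, 0.128]
    - [0.0005, 0.0063, 0.128]
  rot:
    - [0, 0, -0.3]
    - [0, 0, -0.3]
    - [0, 0, -0.3]
    - [0, 0, -0.3]
    - [0, 0, -0.3]
    - [0, 0, -0.3]

```text
clock: 3.5
eef_pos: [652.9, -160.3, 33.1]
tcp_rot: [3.141, 0.0, 1.57]
contact_force: [0.7, -0.1, 0.0]
opening: 1.002
grasp_force: 0.0
```

Call:
carry_out:
  delta_pos:
    - [0, 0, 0]
    - [0, 0, 0]
    - [0, 0, 0]
    - [0, 0, 0]
    - [0, 0, 0]
    - [0, 0, 0]
  rot:
    - [0, 0, 0]
    - [0, 0, 0]
    - [0, 0, 0]
    - [0, 0, 0]
    - [0, 0, 0]
    - [0, 0, 0]
  claw: 0.05
  grip_force: 30

```text
clock: 4.25
eef_pos: [653.2, -159.9, 33.4]
tcp_rot: [3.14, 0.0, 1.571]
contact_force: [-0.4, -0.5, 6.7]
opening: 0.674
grasp_force: 33.0
```

```bash
python3 -c "
from h import *
print(r.sense()['eef_pos'],r.tips_ahead)"
```

```text
[ 653.22 -159.89   33.43] 25.0
```

Call:
carry_out:
  delta_pos:
    - [0, 0, -0.01]
    - [0, 0, -0.04]
    - [0, 0, -0.08]
    - [0, 0, -0.12]
    - [0, 0, -0.16]
    - [0, 0, -0.16]
  rot:
    - [0, 0, 0]
    - [0, 0, 0]
    - [0, 0, 0]
    - [0, 0, 0]
    - [0, 0, 0]
    - [0, 0, 0]

```text
clock: 5.0
eef_pos: [654.7, -160.2, 196.7]
tcp_rot: [3.135, 0.002, 1.571]
contact_force: [-0.2, 0.5, -1.5]
opening: 0.676
grasp_force: 32.8
```

Call:
carry_out:
  delta_pos:
    - [0.04, -0.01, 0]
    - [0.09, -0.03, 0]
    - [0.14, -0.045, 0]
    - [0.19, -0.06, 0]
    - [0.24, -0.08, 0]
    - [0.29, -0.095, 0]
    - [0.34, -0.11, 0]
    - [0.38, -0.12, 0]
  rot:
    - [0, 0, 0]
    - [0, 0, 0]
    - [0, 0, 0]
    - [0, 0, 0]
    - [0, 0, 0]
    - [0, 0, 0]
    - [0, 0, 0]
    - [0, 0, 0]

```text
clock: 6.0
eef_pos: [531.2, 221.9, 191.5]
tcp_rot: [-3.14, 0.0, 1.571]
contact_force: [1.1, -0.0, -1.8]
opening: 0.678
grasp_force: 32.7
```

Call:
carry_out:
  delta_pos:
    - [0.03, -0.01, 0]
    - [0.06, -0.02, 0]
    - [0.08, -0.03, 0]
    - [0.08, -0.03, 0]
    - [0.08, -0.03, 0]
  rot:
    - [0, 0, 0]
    - [0, 0, 0]
    - [0, 0, 0]
    - [0, 0, 0]
    - [0, 0, 0]

```text
clock: 6.62
eef_pos: [502.6, 299.6, 191.8]
tcp_rot: [-3.141, 0.001, 1.571]
contact_force: [-0.5, -0.0, -1.6]
opening: 0.675
grasp_force: 32.7
```

```bash
python3 look.py seat 503 380 74 39; python3 - <<'E'
from h import *
im=cv2.imread('pics/seat.png');s=r.sense();K,T=campose('wrist',s)
p=s['eef_pos']; print(r.sense()['contact_force'],s['grasp_force'])
for c in (r.cut_out('seat','wrist')or[])[:2]: 
    b=c['box'];print(c['p'],b,pix2w(K,T,((b[0]+b[2])/2,(b[1]+b[3])/2),72))
for m in r.recognise('pan_mid','wrist')[:2]: print('pan',m)
g=ring(im,K,T,(503,380),70,55); print('plate',np.array(g))
print('heldpan',[np.array(ring(im,K,T,p[:2],p[2]-dz,30,r2=26.5))[0] for dz in(-2,0,2)])
E
```

```text
t 6.625 tcp [502.58 299.62 191.75] [-3.14  0.    1.57]
[[ 13.89 502.5  386.5   37.5 ]
 [ 13.21 503.   387.    38.  ]
 [ 12.63 503.   387.5   38.5 ]]
[ 0.52 -0.14 -1.1 ] 32.7152504985861
0.65 [141.0, 3.3, 353.8, 193.7] [499.2  375.69  72.  ]
pan {'box': [190.2, 195.8, 323.1, 329.3], 'p': 0.8}
plate [[  5.7  489.   366.    53.5 ]
 [  4.91 489.   366.    54.  ]
 [  3.91 489.   366.    54.5 ]]
heldpan [array([107.6 , 503.3 , 300.45,  29.  ]), array([109.16, 503.3 , 299.45,  29.5 ]), array([109.53, 503.3 , 297.95,  30.  ])]
```

View pics/seat.png

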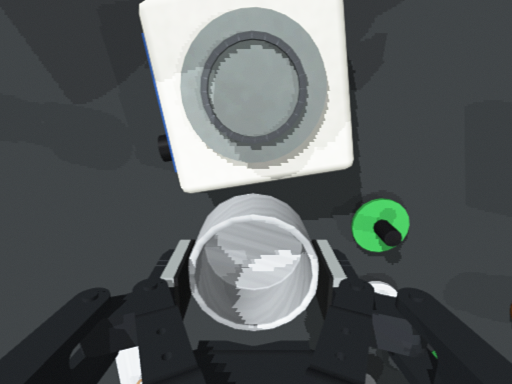

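The seat ring, a dark annulus, is centred near (254,90), and the held pan near (254,270). I'll refit with the image inverted because the ring is dark.

```bash
python3 - <<'E'
from h import *
im=255-cv2.imread('pics/seat.png');s=r.sense();K,T=campose('wrist',s);print(s['eef_pos'])
print(np.array(ring(im,K,T,(503,380),74,39,r2=34)));print(pix2w(K,T,(254,90),74))
im=255-cv2.imread('pics/top0.png');K,T=campose('top',s)
print('top',np.array(ring(im,K,T,(503,380),74,39,r2=34)))
E
```

```text
[503.08 299.46 192.15]
[[ 70.04 504.   382.    38.5 ]
 [ 66.17 503.5  382.    39.  ]
 [ 54.38 503.5  382.5   39.5 ]]
[504.52 381.7   74.  ]
top [[ 30.32 503.   381.    39.  ]
 [ 30.2  503.   381.5   38.5 ]
 [ 29.28 503.5  381.    39.5 ]]
```

Call:
carry_out:
  delta_pos:
    - [0.03, 0, 0]
    - [0.06, 0, 0]
    - [0.082, 0.0005, 0]
    - [0.082, 0.0005, 0.03]
    - [0.082, 0.0005, 0.06]
    - [0.082, 0.0005, 0.075]
    - [0.082, 0.0005, 0.078]
    - [0.082, 0.0005, 0.078]
  rot:
    - [0, 0, 0]
    - [0, 0, 0]
    - [0, 0, 0]
    - [0, 0, 0]
    - [0, 0, 0]
    - [0, 0, 0]
    - [0, 0, 0]
    - [0, 0, 0]

```text
clock: 7.78
eef_pos: [503.8, 382.5, 115.0]
tcp_rot: [3.141, -0.001, 1.57]
contact_force: [-0.7, -0.2, -1.7]
opening: 0.68
grasp_force: 32.7
```

```bash
python3 - <<'E'
from h import *
s=r.sense();im=r.grab_frame('wrist');cv2.imwrite('pics/seat2.png',im);K,T=campose('wrist',s);print(s['eef_pos'],s['clock'])
p=s['eef_pos']
print(np.array(ring(255-im,K,T,(503,380),74,39)))
print(np.array(ring(im,K,T,p[:2],p[2]-2,30,r2=26.5)))
E
```

```text
[503.82 382.47 114.97] 7.775
[[ 34.06 503.   382.5   39.5 ]
 [ 33.72 503.   383.    39.  ]
 [ 32.83 503.   384.    38.5 ]]
[[100.78 504.32 380.97  30.  ]
 [ 93.47 504.32 380.97  30.5 ]
 [ 88.54 504.32 380.97  29.5 ]]
```

View pics/seat2.png

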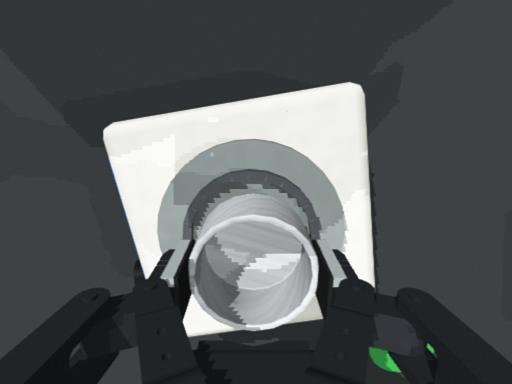

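The pan sits centred over the ring to about 1 mm, so I'll lower it slowly.

Call:
carry_out:
  delta_pos:
    - [0.0006, -0.0006, 0.003]
    - [0.0006, -0.0006, 0.006]
    - [0.0006, -0.0006, 0.008]
    - [0.0006, -0.0006, 0.0095]
    - [0.0006, -0.0006, 0.0105]
    - [0.0006, -0.0006, 0.011]
    - [0.0006, -0.0006, 0.011]
  rot:
    - [0, 0, 0]
    - [0, 0, 0]
    - [0, 0, 0]
    - [0, 0, 0]
    - [0, 0, 0]
    - [0, 0, 0]
    - [0, 0, 0]

```text
clock: 8.7
eef_pos: [502.7, 382.8, 103.5]
tcp_rot: [-3.142, -0.0, 1.57]
contact_force: [-1.2, -0.9, 0.9]
opening: 0.676
grasp_force: 33.0
```

Contact is just beginning (force went from -1.7 to +0.9 N). I'll lower a touch more.

Call:
carry_out:
  delta_pos:
    - [0, 0, 0.0005]
    - [0, 0, 0.001]
    - [0, 0, 0.001]
  rot:
    - [0, 0, 0]
    - [0, 0, 0]
    - [0, 0, 0]

```text
clock: 9.07
eef_pos: [502.7, 382.8, 103.4]
tcp_rot: [3.141, -0.0, 1.571]
contact_force: [-4.6, -3.3, 11.3]
opening: 0.678
grasp_force: 34.1
```

Call:
carry_out:
  delta_pos:
    - [0, 0, 0]
    - [0, 0, 0]
    - [0, 0, 0]
    - [0, 0, 0]
  rot:
    - [0, 0, 0]
    - [0, 0, 0]
    - [0, 0, 0]
    - [0, 0, 0]
  claw: 0.085

```text
clock: 9.57
eef_pos: [502.7, 382.8, 102.1]
tcp_rot: [-3.141, 0.0, 1.57]
contact_force: [-0.1, 0.7, -0.3]
opening: 0.997
grasp_force: 0.0
```

Call:
carry_out:
  delta_pos:
    - [0, 0, -0.01]
    - [0, 0, -0.03]
    - [0, 0, -0.06]
    - [0, 0, -0.097]
    - [0, 0, -0.097]
    - [0, 0, -0.097]
  rot:
    - [0, 0, 0]
    - [0, 0, 0]
    - [0, 0, 0]
    - [0, 0, 0]
    - [0, 0, 0]
    - [0, 0, 0]

```text
clock: 10.32
eef_pos: [502.7, 382.8, 200.0]
tcp_rot: [3.141, -0.001, 1.57]
contact_force: [0.3, -0.5, -0.7]
opening: 0.991
grasp_force: 0.0
```

```bash
python3 - <<'E'
from h import *
s=r.sense();im=r.grab_frame('wrist');cv2.imwrite('pics/seat3.png',im);K,T=campose('wrist',s);print(s['eef_pos'],s['clock'])
print(np.array(ring(255-im,K,T,(503,382),74,39)))
for z in(100,102,104,106): print(z,np.array(ring(im,K,T,(503,382),z,30,r2=26.5))[0])
E
```

```text
[502.68 382.83 199.98] 10.325
[[ 47.96 503.   382.    39.5 ]
 [ 45.1  503.   382.5   39.  ]
 [ 41.01 503.   382.    40.  ]]
100 [119.91 503.   381.    30.  ]
102 [119.36 503.5  381.5   30.  ]
104 [119.97 503.   382.5   29.5 ]
106 [119.81 503.5  383.    29.5 ]
```

View pics/seat3.png

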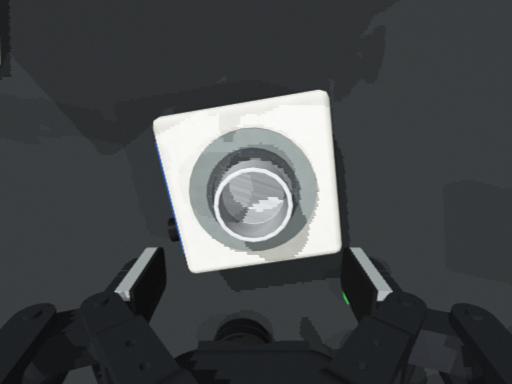

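The pan is seated, centred at (503.3,381.7) against ring (503,382). Next, the fine sieve.

Call:
carry_out:
  delta_pos:
    - [-0.06, 0, 0]
    - [-0.12, 0, 0]
    - [-0.18, 0, 0]
    - [-0.24, 0, 0]
    - [-0.3, 0, 0.01]
    - [-0.36, 0, 0.02]
    - [-0.42, 0, 0.03]
    - [-0.47, 0, 0.035]
  rot:
    - [0, 0, 0]
    - [0, 0, 0]
    - [0, 0, 0]
    - [0, 0, 0]
    - [0, 0, 0]
    - [0, 0, 0]
    - [0, 0, 0]
    - [0, 0, 0]

```text
clock: 11.38
eef_pos: [501.4, -89.1, 163.0]
tcp_rot: [-3.139, -0.0, 1.57]
contact_force: [0.6, 0.8, -0.2]
opening: 0.998
grasp_force: 0.0
```

Call:
carry_out:
  delta_pos:
    - [-0.03, -0.001, 0]
    - [-0.056, -0.001, 0]
    - [-0.056, -0.001, 0]
    - [-0.056, -0.001, 0]
  rot:
    - [0, 0, 0]
    - [0, 0, 0]
    - [0, 0, 0]
    - [0, 0, 0]

```text
clock: 11.88
eef_pos: [501.0, -142.6, 163.6]
tcp_rot: [-3.14, -0.001, 1.57]
contact_force: [-0.8, -0.1, -0.3]
opening: 0.994
grasp_force: 0.0
```

```bash
python3 look.py fine 501.5 -143 36 30 26.5
```

```text
t 11.875 tcp [ 500.96 -142.57  163.64] [-3.14 -0.    1.57]
[[  63.63  502.   -142.     29.5 ]
 [  63.52  502.5  -142.     30.  ]
 [  57.92  503.   -142.     30.5 ]]
```

View pics/fine.png

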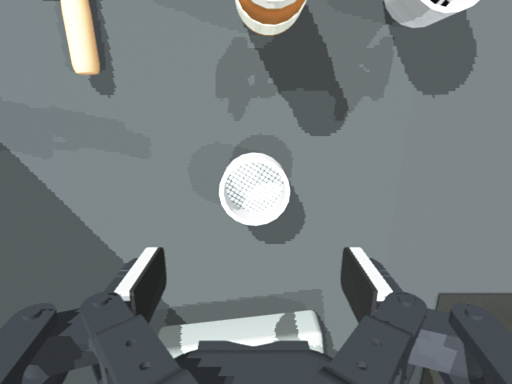

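The fine mesh shows at (254,189), confirming the fine sieve.

Call:
carry_out:
  delta_pos:
    - [0, 0.0012, 0.04]
    - [0, 0.0012, 0.08]
    - [0, 0.0012, 0.11]
    - [0, 0.0012, 0.12]
    - [0, 0.0012, 0.1265]
    - [0, 0.0012, 0.1265]
  rot:
    - [0, 0, 0]
    - [0, 0, 0]
    - [0, 0, 0]
    - [0, 0, 0]
    - [0, 0, 0]
    - [0, 0, 0]

```text
clock: 12.68
eef_pos: [503.2, -143.0, 38.3]
tcp_rot: [3.141, 0.0, 1.571]
contact_force: [-0.7, -0.2, -0.3]
opening: 0.997
grasp_force: 0.0
```

Call:
carry_out:
  delta_pos:
    - [0, 0, 0]
    - [0, 0, 0]
    - [0, 0, 0]
    - [0, 0, 0]
    - [0, 0, 0]
    - [0, 0, 0]
  rot:
    - [0, 0, 0]
    - [0, 0, 0]
    - [0, 0, 0]
    - [0, 0, 0]
    - [0, 0, 0]
    - [0, 0, 0]
  claw: 0.05
  grip_force: 30

```text
clock: 13.42
eef_pos: [503.1, -143.3, 39.0]
tcp_rot: [3.14, 0.0, 1.57]
contact_force: [-2.8, 1.0, 9.0]
opening: 0.698
grasp_force: 30.4
```

Call:
carry_out:
  delta_pos:
    - [0, 0, -0.01]
    - [0, 0, -0.04]
    - [0, 0, -0.08]
    - [0, 0, -0.13]
    - [0.02, 0, -0.18]
    - [0.07, 0, -0.193]
    - [0.13, 0, -0.193]
    - [0.19, 0, -0.193]
  rot:
    - [0, 0, 0]
    - [0, 0, 0]
    - [0, 0, 0]
    - [0, 0, 0]
    - [0, 0, 0]
    - [0, 0, 0]
    - [0, 0, 0]
    - [0, 0, 0]

```text
clock: 14.42
eef_pos: [502.6, 48.3, 232.0]
tcp_rot: [3.14, -0.0, 1.57]
contact_force: [0.7, -0.5, -2.6]
opening: 0.694
grasp_force: 33.2
```

Call:
carry_out:
  delta_pos:
    - [0.06, 0, 0]
    - [0.12, 0, 0]
    - [0.18, 0, 0]
    - [0.23, 0, 0]
    - [0.25, 0, 0]
    - [0.26, 0.001, 0]
    - [0.26, 0.001, 0]
    - [0.26, 0.001, 0]
  rot:
    - [0, 0, 0]
    - [0, 0, 0]
    - [0, 0, 0]
    - [0, 0, 0]
    - [0, 0, 0]
    - [0, 0, 0]
    - [0, 0, 0]
    - [0, 0, 0]

```text
clock: 15.42
eef_pos: [504.0, 305.5, 230.8]
tcp_rot: [-3.141, 0.001, 1.569]
contact_force: [1.3, -0.1, -1.6]
opening: 0.695
grasp_force: 33.2
```

```bash
cat > over.py <<'E'
import sys; from h import *
# over.py tag zrim : held rim vs. stack rim (bright, height zrim)
s=r.sense();im=r.grab_frame('wrist');cv2.imwrite(f'pics/{sys.argv[1]}.png',im);K,T=campose('wrist',s);p=s['eef_pos'];print(p,s['tcp_rot'],s['clock'])
print('stack',np.array(ring(im,K,T,(503,382),float(sys.argv[2]),30,r2=26.5))[:2])
if len(sys.argv)<=3:
  for dz in(0,2): print('held',np.array(ring(im,K,T,p[:2],p[2]-dz,30,r2=26.5))[0])
E
python3 over.py f1 102
```

```text
[503.97 305.53 230.82] [-3.14  0.    1.57] 15.425
stack [[119.84 503.5  382.    30.  ]
 [119.71 503.5  381.5   29.5 ]]
held [112.86 504.47 309.03  29.  ]
held [113.15 504.47 307.53  29.5 ]
```

Call:
carry_out:
  delta_pos:
    - [0.03, 0, 0]
    - [0.06, -0.0008, 0]
    - [0.075, -0.0008, 0.01]
    - [0.075, -0.0008, 0.05]
    - [0.075, -0.0008, 0.075]
    - [0.075, -0.0008, 0.083]
    - [0.075, -0.0008, 0.083]
    - [0.075, -0.0008, 0.083]
  rot:
    - [0, 0, 0]
    - [0, 0, 0]
    - [0, 0, 0]
    - [0, 0, 0]
    - [0, 0, 0]
    - [0, 0, 0]
    - [0, 0, 0]
    - [0, 0, 0]

```text
clock: 16.48
eef_pos: [503.8, 382.1, 148.9]
tcp_rot: [3.14, -0.001, 1.57]
contact_force: [-1.0, -0.2, -1.4]
opening: 0.699
grasp_force: 33.2
```

```bash
python3 over.py f2 102
```

```text
[503.82 382.06 148.94] [ 3.14 -0.    1.57] 16.475
stack [[ 59.1  502.5  383.    29.5 ]
 [ 55.98 502.5  383.    29.  ]]
held [109.68 504.32 385.56  29.  ]
held [109.8  504.32 384.06  29.5 ]
```

View pics/f2.png

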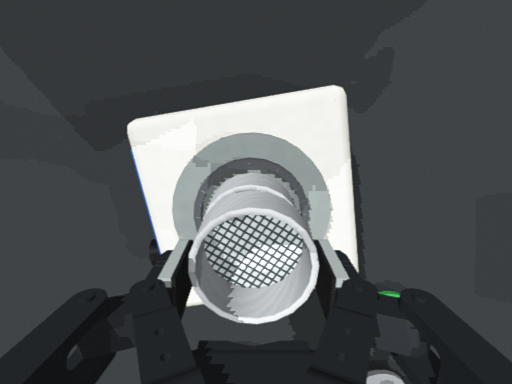

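Call:
carry_out:
  delta_pos:
    - [-0.0012, -0.0007, 0.004]
    - [-0.0012, -0.0007, 0.008]
    - [-0.0012, -0.0007, 0.01]
    - [-0.0012, -0.0007, 0.012]
    - [-0.0012, -0.0007, 0.0135]
    - [-0.0012, -0.0007, 0.0145]
    - [-0.0012, -0.0007, 0.0145]
  rot:
    - [0, 0, 0]
    - [0, 0, 0]
    - [0, 0, 0]
    - [0, 0, 0]
    - [0, 0, 0]
    - [0, 0, 0]
    - [0, 0, 0]

```text
clock: 17.4
eef_pos: [502.4, 380.7, 133.3]
tcp_rot: [3.142, -0.0, 1.571]
contact_force: [-0.3, 0.4, -1.5]
opening: 0.695
grasp_force: 33.2
```

Call:
carry_out:
  delta_pos:
    - [0, 0, 0.0007]
    - [0, 0, 0.0014]
    - [0, 0, 0.002]
    - [0, 0, 0.002]
  rot:
    - [0, 0, 0]
    - [0, 0, 0]
    - [0, 0, 0]
    - [0, 0, 0]

```text
clock: 17.9
eef_pos: [502.5, 380.8, 133.0]
tcp_rot: [3.141, -0.0, 1.57]
contact_force: [-5.1, -3.7, 14.9]
opening: 0.7
grasp_force: 34.5
```

Contact came at the expected height (133), so I'll release and check.

Call:
carry_out:
  delta_pos:
    - [0, 0, -0.0005]
    - [0, 0, -0.0005]
    - [0, 0, -0.0005]
    - [0, 0, -0.0005]
  rot:
    - [0, 0, 0]
    - [0, 0, 0]
    - [0, 0, 0]
    - [0, 0, 0]
  claw: 0.085

```text
clock: 18.4
eef_pos: [502.4, 380.6, 131.6]
tcp_rot: [-3.141, 0.0, 1.57]
contact_force: [0.0, 0.3, 0.5]
opening: 0.996
grasp_force: 0.0
```

Call:
carry_out:
  delta_pos:
    - [0, 0, -0.01]
    - [0, 0, -0.04]
    - [0, 0, -0.08]
    - [0, 0, -0.117]
    - [0, 0, -0.117]
    - [0, 0, -0.117]
  rot:
    - [0, 0, 0]
    - [0, 0, 0]
    - [0, 0, 0]
    - [0, 0, 0]
    - [0, 0, 0]
    - [0, 0, 0]

```text
clock: 19.15
eef_pos: [502.1, 380.5, 248.7]
tcp_rot: [-3.141, 0.0, 1.571]
contact_force: [0.3, -0.4, -0.1]
opening: 0.994
grasp_force: 0.0
```

```bash
python3 over.py f3 130 x
```

```text
[502.14 380.47 248.69] [-3.14  0.    1.57] 19.15
stack [[115.86 503.   382.5   30.  ]
 [115.54 503.   382.5   29.5 ]]
```

View pics/f3.png

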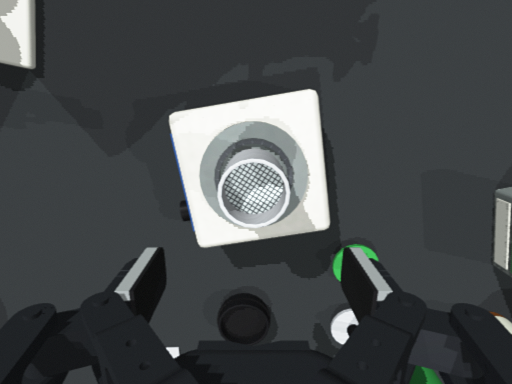

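The fine sieve is seated concentric at (503,382), and its rim fits radius 30 at z=130. Next, the coarse sieve.

Call:
carry_out:
  delta_pos:
    - [-0.05, 0.015, 0]
    - [-0.1, 0.03, 0]
    - [-0.15, 0.05, 0]
    - [-0.2, 0.07, 0.02]
    - [-0.25, 0.085, 0.04]
    - [-0.3, 0.105, 0.06]
    - [-0.345, 0.12, 0.068]
    - [-0.362, 0.127, 0.068]
  rot:
    - [0, 0, 0]
    - [0, 0, 0]
    - [0, 0, 0]
    - [0, 0, 0]
    - [0, 0, 0]
    - [0, 0, 0]
    - [0, 0, 0]
    - [0, 0, 0]

```text
clock: 20.2
eef_pos: [628.6, 16.2, 178.5]
tcp_rot: [-3.138, 0.0, 1.568]
contact_force: [0.5, 0.5, 0.7]
opening: 0.994
grasp_force: 0.0
```

Call:
carry_out:
  delta_pos:
    - [0, 0, 0]
    - [0, 0, 0]
    - [0, 0, 0]
  rot:
    - [0, 0, 0]
    - [0, 0, 0]
    - [0, 0, 0]

```text
clock: 20.58
eef_pos: [629.0, 20.0, 181.0]
tcp_rot: [3.141, -0.0, 1.572]
contact_force: [0.5, 0.5, -0.0]
opening: 0.995
grasp_force: 0.0
```

```bash
python3 look.py coarse 629 18 52 30 26.5
```

```text
t 20.575 tcp [629.03  20.04 181.02] [ 3.14 -0.    1.57]
[[112.46 632.    18.5   30.  ]
 [110.44 632.    18.5   29.5 ]
 [ 99.77 632.    18.5   30.5 ]]
```

View pics/coarse.png

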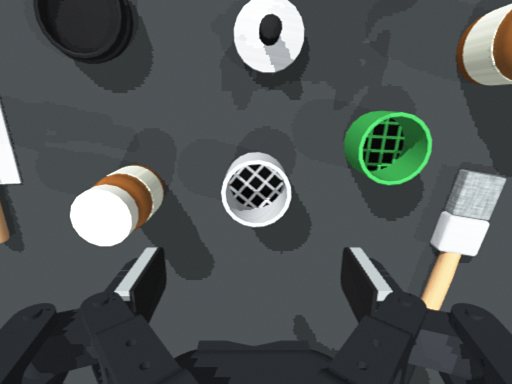

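The coarse sieve is at (256,190), between the jar (120,210) and the green look-alike (390,147), with enough finger clearance.

Call:
carry_out:
  delta_pos:
    - [-0.0013, 0.003, 0.04]
    - [-0.0013, 0.003, 0.08]
    - [-0.0013, 0.003, 0.11]
    - [-0.0013, 0.003, 0.12]
    - [-0.0013, 0.003, 0.128]
    - [-0.0013, 0.003, 0.128]
  rot:
    - [0, 0, 0]
    - [0, 0, 0]
    - [0, 0, 0]
    - [0, 0, 0]
    - [0, 0, 0]
    - [0, 0, 0]

```text
clock: 21.38
eef_pos: [632.6, 17.5, 53.3]
tcp_rot: [3.141, -0.0, 1.571]
contact_force: [-0.5, 0.9, -0.4]
opening: 0.999
grasp_force: 0.0
```

Call:
carry_out:
  delta_pos:
    - [0, 0, 0]
    - [0, 0, 0]
    - [0, 0, 0]
    - [0, 0, 0]
    - [0, 0, 0]
    - [0, 0, 0]
  rot:
    - [0, 0, 0]
    - [0, 0, 0]
    - [0, 0, 0]
    - [0, 0, 0]
    - [0, 0, 0]
    - [0, 0, 0]
  claw: 0.05
  grip_force: 30

```text
clock: 22.12
eef_pos: [632.8, 17.3, 54.2]
tcp_rot: [3.14, -0.0, 1.571]
contact_force: [-2.6, 0.6, 6.7]
opening: 0.693
grasp_force: 31.3
```

Call:
carry_out:
  delta_pos:
    - [0, 0, -0.01]
    - [0, 0, -0.04]
    - [0, 0, -0.08]
    - [0, 0, -0.13]
    - [0, 0, -0.18]
    - [0.02, -0.01, -0.225]
    - [0.06, -0.025, -0.225]
    - [0.1, -0.045, -0.225]
  rot:
    - [0, 0, 0]
    - [0, 0, 0]
    - [0, 0, 0]
    - [0, 0, 0]
    - [0, 0, 0]
    - [0, 0, 0]
    - [0, 0, 0]
    - [0, 0, 0]

```text
clock: 23.12
eef_pos: [587.2, 118.1, 279.4]
tcp_rot: [3.139, -0.001, 1.569]
contact_force: [0.5, 0.1, -2.9]
opening: 0.693
grasp_force: 33.1
```

Call:
carry_out:
  delta_pos:
    - [0.04, -0.02, 0]
    - [0.08, -0.04, 0]
    - [0.12, -0.055, 0]
    - [0.15, -0.07, 0]
    - [0.175, -0.08, 0]
    - [0.18, -0.083, 0]
    - [0.18, -0.083, 0]
    - [0.18, -0.083, 0]
  rot:
    - [0, 0, 0]
    - [0, 0, 0]
    - [0, 0, 0]
    - [0, 0, 0]
    - [0, 0, 0]
    - [0, 0, 0]
    - [0, 0, 0]
    - [0, 0, 0]

```text
clock: 24.12
eef_pos: [504.7, 296.5, 277.9]
tcp_rot: [3.141, 0.0, 1.57]
contact_force: [0.1, -0.2, -0.8]
opening: 0.7
grasp_force: 33.1
```

```bash
python3 over.py c1 130
```

```text
[504.71 296.48 277.92] [3.14 0.   1.57] 24.125
stack [[118.66 503.5  382.    29.5 ]
 [118.48 503.   382.    30.  ]]
held [117.18 505.21 298.98  29.5 ]
held [116.37 505.21 297.48  30.  ]
```

Call:
carry_out:
  delta_pos:
    - [0.03, -0.001, 0]
    - [0.06, -0.0018, 0]
    - [0.083, -0.0018, 0.01]
    - [0.083, -0.0018, 0.05]
    - [0.083, -0.0018, 0.075]
    - [0.083, -0.0018, 0.086]
    - [0.083, -0.0018, 0.086]
    - [0.083, -0.0018, 0.086]
  rot:
    - [0, 0, 0]
    - [0, 0, 0]
    - [0, 0, 0]
    - [0, 0, 0]
    - [0, 0, 0]
    - [0, 0, 0]
    - [0, 0, 0]
    - [0, 0, 0]

```text
clock: 25.18
eef_pos: [503.3, 380.6, 192.9]
tcp_rot: [3.14, -0.001, 1.57]
contact_force: [0.6, -1.0, -1.7]
opening: 0.699
grasp_force: 33.1
```

```bash
python3 over.py c2 130
```

```text
[503.3  380.64 192.86] [ 3.14 -0.    1.57] 25.175
stack [[ 67.48 503.   381.    31.  ]
 [ 63.52 503.   381.5   30.5 ]]
held [114.69 503.8  383.14  29.  ]
held [114.92 503.8  381.64  30.  ]
```

View pics/c2.png

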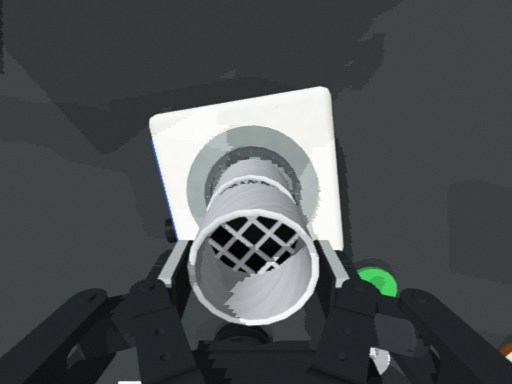

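The held coarse sieve is aligned with the stack (503.8,381.6 against 503.2,382). I'll lower it about 17 mm, down to 176.

Call:
carry_out:
  delta_pos:
    - [0.0002, -0.0005, 0.004]
    - [0.0002, -0.0005, 0.008]
    - [0.0002, -0.0005, 0.011]
    - [0.0002, -0.0005, 0.013]
    - [0.0002, -0.0005, 0.0145]
    - [0.0002, -0.0005, 0.0155]
    - [0.0002, -0.0005, 0.0155]
  rot:
    - [0, 0, 0]
    - [0, 0, 0]
    - [0, 0, 0]
    - [0, 0, 0]
    - [0, 0, 0]
    - [0, 0, 0]
    - [0, 0, 0]

```text
clock: 26.1
eef_pos: [502.2, 380.6, 176.4]
tcp_rot: [3.141, -0.0, 1.57]
contact_force: [0.1, -0.1, -1.9]
opening: 0.7
grasp_force: 33.1
```

Call:
carry_out:
  delta_pos:
    - [0, 0, 0.0007]
    - [0, 0, 0.0014]
    - [0, 0, 0.0014]
  rot:
    - [0, 0, 0]
    - [0, 0, 0]
    - [0, 0, 0]

```text
clock: 26.48
eef_pos: [502.3, 380.7, 176.2]
tcp_rot: [3.141, -0.001, 1.571]
contact_force: [-3.4, -1.7, 10.7]
opening: 0.695
grasp_force: 34.0
```

Call:
carry_out:
  delta_pos:
    - [0, 0, -0.0003]
    - [0, 0, -0.0003]
    - [0, 0, -0.0003]
    - [0, 0, -0.0003]
  rot:
    - [0, 0, 0]
    - [0, 0, 0]
    - [0, 0, 0]
    - [0, 0, 0]
  claw: 0.085

```text
clock: 26.98
eef_pos: [502.1, 380.6, 175.0]
tcp_rot: [-3.141, 0.0, 1.57]
contact_force: [-0.0, -0.3, 0.7]
opening: 0.998
grasp_force: 0.0
```

Call:
carry_out:
  delta_pos:
    - [0, 0, -0.01]
    - [0, 0, -0.04]
    - [0, 0, -0.08]
    - [0, 0, -0.117]
    - [0, 0, -0.117]
    - [0, 0, -0.117]
  rot:
    - [0, 0, 0]
    - [0, 0, 0]
    - [0, 0, 0]
    - [0, 0, 0]
    - [0, 0, 0]
    - [0, 0, 0]

```text
clock: 27.72
eef_pos: [501.9, 380.4, 292.0]
tcp_rot: [-3.141, 0.0, 1.571]
contact_force: [-0.4, 1.1, -0.5]
opening: 0.996
grasp_force: 0.0
```

```bash
python3 over.py c3 174 x; python3 - <<'E'
from h import *
im=cv2.imread('pics/coarse.png') # lid seen from the coarse hover
K,T=campose('wrist',dict(eef_pos=np.array([629.03,20.04,181.02]),tcp_rot=[3.1405,0,1.571]))
print('lid',np.array(ring(im,K,T,(641,149),14,30))); print('knobtop',pix2w(K,T,(270,25),44))
im=cv2.imread('pics/top0.png');K,T=campose('top',None); print('top',np.array(ring(im,K,T,(641,149),14,30)))
E
```

```text
[501.86 380.37 292.04] [-3.14  0.    1.57] 27.725
stack [[105.12 502.5  382.    30.  ]
 [104.93 503.   382.    29.5 ]]
lid [[ 53.37 643.   148.    29.5 ]
 [ 52.68 643.   148.    30.  ]
 [ 52.46 643.   148.5   29.  ]]
knobtop [642.6  149.29  44.  ]
top [[ 47.97 642.   150.5   30.5 ]
 [ 47.5  642.   150.    30.  ]
 [ 46.09 642.   150.5   31.  ]]
```

The coarse sieve is seated at (502.8,382) with its rim at 174. Now the lid.

Call:
carry_out:
  delta_pos:
    - [-0.04, 0.025, 0]
    - [-0.08, 0.05, 0.01]
    - [-0.12, 0.075, 0.04]
    - [-0.16, 0.1, 0.07]
    - [-0.19, 0.12, 0.1]
    - [-0.22, 0.134, 0.13]
    - [-0.231, 0.14, 0.142]
    - [-0.231, 0.14, 0.142]
  rot:
    - [0, 0, 0]
    - [0, 0, 0]
    - [0, 0, 0]
    - [0, 0, 0]
    - [0, 0, 0]
    - [0, 0, 0]
    - [0, 0, 0]
    - [0, 0, 0]
  claw: 0.05

```text
clock: 28.78
eef_pos: [641.3, 149.0, 148.8]
tcp_rot: [-3.139, 0.0, 1.569]
contact_force: [0.6, 1.3, 0.4]
opening: 0.585
grasp_force: 0.0
```

Call:
carry_out:
  delta_pos:
    - [0, 0, 0]
    - [0, 0, 0]
    - [0, 0, 0]
  rot:
    - [0, 0, 0]
    - [0, 0, 0]
    - [0, 0, 0]

```text
clock: 29.15
eef_pos: [642.1, 150.3, 151.1]
tcp_rot: [3.14, -0.0, 1.571]
contact_force: [-0.1, -0.2, 0.1]
opening: 0.586
grasp_force: 0.0
```

```bash
python3 look.py lid 642 149 14 30
```

```text
t 29.15 tcp [642.12 150.34 151.06] [ 3.14 -0.    1.57]
[[ 60.   643.   149.    30.5 ]
 [ 60.   642.5  149.    30.  ]
 [ 59.79 642.5  149.    31.  ]]
```

View pics/lid.png

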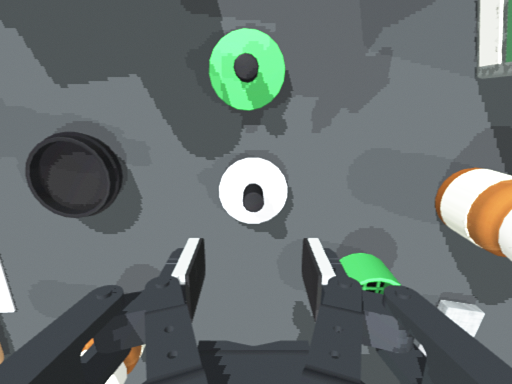

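The steel lid is at (253,190) with its knob at (253,200); the green one is well clear at (247,69).

Call:
carry_out:
  delta_pos:
    - [-0.0012, 0.0006, 0.04]
    - [-0.0012, 0.0006, 0.075]
    - [-0.0012, 0.0006, 0.095]
    - [-0.0012, 0.0006, 0.104]
    - [-0.0012, 0.0006, 0.107]
    - [-0.0012, 0.0006, 0.107]
  rot:
    - [0, 0, 0]
    - [0, 0, 0]
    - [0, 0, 0]
    - [0, 0, 0]
    - [0, 0, 0]
    - [0, 0, 0]

```text
clock: 29.95
eef_pos: [643.3, 148.5, 44.0]
tcp_rot: [3.14, -0.0, 1.571]
contact_force: [0.1, 1.1, 0.0]
opening: 0.585
grasp_force: 0.0
```

Call:
carry_out:
  delta_pos:
    - [0, 0, 0]
    - [0, 0, 0]
    - [0, 0, 0]
    - [0, 0, 0]
    - [0, 0, 0]
    - [0, 0, 0]
    - [0, 0, 0]
  rot:
    - [0, 0, 0]
    - [0, 0, 0]
    - [0, 0, 0]
    - [0, 0, 0]
    - [0, 0, 0]
    - [0, 0, 0]
    - [0, 0, 0]
  claw: 0.01
  grip_force: 30

```text
clock: 30.82
eef_pos: [643.1, 148.4, 44.0]
tcp_rot: [3.141, -0.0, 1.571]
contact_force: [-0.8, -0.2, 6.1]
opening: 0.192
grasp_force: 29.4
```

Call:
carry_out:
  delta_pos:
    - [0, 0, -0.01]
    - [0, 0, -0.05]
    - [0, 0, -0.1]
    - [0, 0, -0.15]
    - [0, 0, -0.2]
    - [0, 0, -0.24]
    - [0.01, -0.01, -0.24]
    - [0.04, -0.04, -0.24]
  rot:
    - [0, 0, 0]
    - [0, 0, 0]
    - [0, 0, 0]
    - [0, 0, 0]
    - [0, 0, 0]
    - [0, 0, 0]
    - [0, 0, 0]
    - [0, 0, 0]

```text
clock: 31.82
eef_pos: [602.4, 187.9, 282.8]
tcp_rot: [3.141, 0.0, 1.568]
contact_force: [-0.6, 0.7, -1.2]
opening: 0.199
grasp_force: 29.5
```

Call:
carry_out:
  delta_pos:
    - [0.03, -0.03, 0]
    - [0.06, -0.06, 0]
    - [0.09, -0.085, 0]
    - [0.11, -0.098, 0]
    - [0.112, -0.1, 0]
    - [0.112, -0.1, 0]
    - [0.112, -0.1, 0]
  rot:
    - [0, 0, 0]
    - [0, 0, 0]
    - [0, 0, 0]
    - [0, 0, 0]
    - [0, 0, 0]
    - [0, 0, 0]
    - [0, 0, 0]

```text
clock: 32.7
eef_pos: [503.0, 299.6, 282.8]
tcp_rot: [-3.141, 0.001, 1.57]
contact_force: [-0.3, 0.9, -1.2]
opening: 0.191
grasp_force: 29.5
```

```bash
python3 over.py l1 174 x; python3 - <<'E'
from h import *
im=cv2.imread('pics/l1.png');s=r.sense();K,T=campose('wrist',s);p=s['eef_pos']
for dz in(29,30,31): print('disc',np.array(ring(im,K,T,p[:2],p[2]-dz,30))[:2])
E
```

```text
[502.98 299.58 282.84] [-3.14  0.    1.57] 32.7
stack [[118.01 503.   382.    29.5 ]
 [115.01 503.   382.    30.  ]]
disc [[ 44.65 503.54 301.09  30.  ]
 [ 44.48 503.54 300.59  29.5 ]]
disc [[ 44.69 503.54 300.09  30.  ]
 [ 44.46 503.54 300.59  30.5 ]]
disc [[ 44.88 503.54 300.09  30.5 ]
 [ 44.83 503.54 299.59  30.  ]]
```

View pics/l1.png

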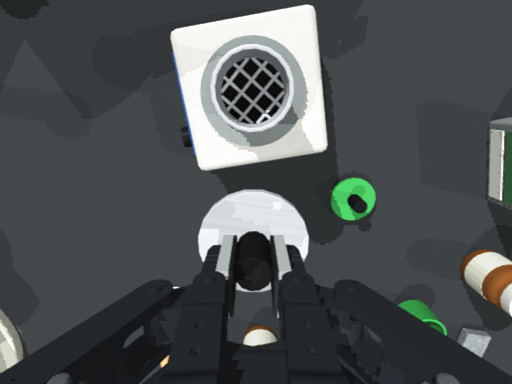

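The coarse rim is at (253,88) and the held lid is level. I'll bring it above the stack, then check.

Call:
carry_out:
  delta_pos:
    - [0.03, 0, 0]
    - [0.06, -0.0005, 0]
    - [0.081, -0.0005, 0.005]
    - [0.081, -0.0005, 0.03]
    - [0.081, -0.0005, 0.05]
    - [0.081, -0.0005, 0.056]
    - [0.081, -0.0005, 0.056]
    - [0.081, -0.0005, 0.056]
  rot:
    - [0, 0, 0]
    - [0, 0, 0]
    - [0, 0, 0]
    - [0, 0, 0]
    - [0, 0, 0]
    - [0, 0, 0]
    - [0, 0, 0]
    - [0, 0, 0]

```text
clock: 33.75
eef_pos: [502.7, 381.5, 228.1]
tcp_rot: [3.141, -0.001, 1.57]
contact_force: [0.1, 0.7, -1.2]
opening: 0.2
grasp_force: 29.5
```

```bash
python3 - <<'E'
from h import *
s=r.sense();im=r.grab_frame('wrist');cv2.imwrite('pics/l2.png',im);K,T=campose('wrist',s);p=s['eef_pos'];print(p,s['clock'])
print('disc',np.array(ring(im,K,T,p[:2],p[2]-30,30))[:2]); print('stack',np.array(ring(im,K,T,(503,382),174,30))[:2])
E
```

```text
[502.72 381.53 228.09] 33.75
disc [[ 31.81 502.72 382.03  30.  ]
 [ 30.46 503.22 382.03  29.5 ]]
stack [[ 25.33 502.5  381.5   30.  ]
 [ 25.23 503.   383.    29.  ]]
```

Aligned. I'll lower about 18 mm, down to 210.

Call:
carry_out:
  delta_pos:
    - [0, 0, 0.004]
    - [0, 0, 0.008]
    - [0, 0, 0.011]
    - [0, 0, 0.0135]
    - [0, 0, 0.0155]
    - [0, 0, 0.0165]
    - [0, 0, 0.0165]
  rot:
    - [0, 0, 0]
    - [0, 0, 0]
    - [0, 0, 0]
    - [0, 0, 0]
    - [0, 0, 0]
    - [0, 0, 0]
    - [0, 0, 0]

```text
clock: 34.67
eef_pos: [502.2, 381.4, 210.7]
tcp_rot: [-3.142, 0.0, 1.571]
contact_force: [-0.4, 0.9, -1.5]
opening: 0.202
grasp_force: 29.5
```

Call:
carry_out:
  delta_pos:
    - [0, 0, 0.0007]
    - [0, 0, 0.0014]
    - [0, 0, 0.0014]
  rot:
    - [0, 0, 0]
    - [0, 0, 0]
    - [0, 0, 0]

```text
clock: 35.05
eef_pos: [502.4, 381.5, 210.0]
tcp_rot: [3.141, -0.0, 1.57]
contact_force: [-1.9, -1.4, 4.1]
opening: 0.197
grasp_force: 30.0
```

Call:
carry_out:
  delta_pos:
    - [0, 0, 0.0005]
    - [0, 0, 0.0005]
  rot:
    - [0, 0, 0]
    - [0, 0, 0]

```text
clock: 35.3
eef_pos: [502.5, 381.6, 210.0]
tcp_rot: [3.141, -0.001, 1.57]
contact_force: [-2.3, -0.9, 8.4]
opening: 0.201
grasp_force: 30.5
```

Call:
carry_out:
  delta_pos:
    - [0, 0, -0.0005]
    - [0, 0, -0.0005]
    - [0, 0, -0.0005]
    - [0, 0, -0.0005]
  rot:
    - [0, 0, 0]
    - [0, 0, 0]
    - [0, 0, 0]
    - [0, 0, 0]
  claw: 0.05

```text
clock: 35.8
eef_pos: [502.2, 381.3, 209.1]
tcp_rot: [-3.141, 0.0, 1.571]
contact_force: [-0.0, -0.7, -0.1]
opening: 0.586
grasp_force: 0.0
```

Call:
carry_out:
  delta_pos:
    - [0, 0, -0.01]
    - [0, 0, -0.04]
    - [0, 0, -0.08]
    - [-0.03, 0, -0.1]
    - [-0.08, 0, -0.1]
    - [-0.13, 0, -0.1]
    - [-0.19, 0, -0.1]
    - [-0.2, 0, -0.1]
  rot:
    - [0, 0, 0]
    - [0, 0, 0]
    - [0, 0, 0]
    - [0, 0, 0]
    - [0, 0, 0]
    - [0, 0, 0]
    - [0, 0, 0]
    - [0, 0, 0]

```text
clock: 36.8
eef_pos: [502.0, 178.5, 310.2]
tcp_rot: [3.141, 0.0, 1.568]
contact_force: [-0.1, -0.1, 0.0]
opening: 0.584
grasp_force: 0.0
```

```bash
python3 - <<'E'
from h import *
s=r.sense();K,T=campose('top',s);im=r.grab_frame('top');sc=r.grab_frame('scene')
print(s['eef_pos'],s['clock'],np.array(ring(im,K,T,(503,382),180,30))[:2])
a=cv2.resize(sc[80:220,290:450],(640,560),interpolation=2);cv2.imwrite('pics/final.png',a)
E
```

```text
[501.99 178.54 310.19] 36.8 [[ 11.21 497.5  391.    28.5 ]
 [ 10.88 497.5  390.    29.  ]]
```

View pics/final.png

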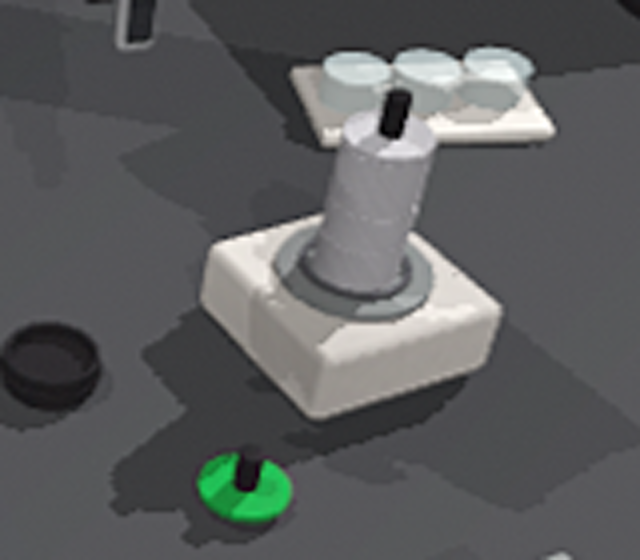

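The stack shows complete, with no gaps between pieces. It seems to lean, so I'll check that against the projected vertical.

```bash
python3 - <<'E'
from h import *
K,T=campose('scene',None)
for z in (74,102,130,174,180,210):
    p=K@(T[:3,:3].T@(np.array([503,382,z])-T[:3,3])); p=p[:2]/p[2]; print(z,(p-[290,80])*4)
E
```

```text
74 [355.11 261.06]
102 [363.58 228.67]
130 [372.35 195.11]
174 [386.8  139.86]
180 [388.83 132.07]
210 [399.26  92.19]
```

The projected axis runs from disc (389,132) to knob top (399,92), which matches the picture. The lean is only perspective, so I'll hand in.

```bash
python3 -c "
from rig import r
print(r.sign_off())"
```

```text
the job is handed in; nothing more can be done
None
```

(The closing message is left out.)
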